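Brush the leggy seedlings along their row

TASK

The five tall, leggy seedlings in the cell tray need their daily stroking to toughen the stems. Starting at the end of their row where the plant label stands, run your fingertips lightly along the tops of that row to the other end, so that each tall seedling in turn is clearly bent over by your fingers and springs back up, but is not pressed flat, pinched or pulled out of the soil. Leave the other rows, the label, the thermometer and everything else on the bench alone, and take the hand away when done.

Things in the scene. Friction and masses are not known exactly. Their poses are not given: they have to be found in the camera images.
- tray: white polystyrene cell tray, fixed to the bench: 238 mm (its x) by 403 mm (its y), 60 mm high, four rows of seven square cells at 55 mm pitch, the rows running along its y. Origin: centre of its underside; z up. It may stand turned and shifted on the bench. Any of the four rows may be the one with the tall seedlings.
- tall1: tall seedling 1 of five in one row, 55 mm apart, numbered along it (label at either end). Felt as a rod 10 mm thick; leaves (20 mm out) give way; 72 mm from soil to top. Origin: stem foot at the soil, 50 mm above the bench; z up the stem. Springy: bends any way about its foot (0.06 N m/rad, under 1 N at the crown), rises when let go; comes out of the soil if pulled.
- tall2: tall seedling 2 of five in one row, 55 mm apart, numbered along it (label at either end). Felt as a rod 10 mm thick; leaves (20 mm out) give way; 78 mm from soil to top. Origin: stem foot at the soil, 50 mm above the bench; z up the stem. Springy: bends any way about its foot (0.06 N m/rad, under 1 N at the crown), rises when let go; comes out of the soil if pulled.
- tall3: tall seedling 3 of five in one row, 55 mm apart, numbered along it (label at either end). Felt as a rod 10 mm thick; leaves (20 mm out) give way; 75 mm from soil to top. Origin: stem foot at the soil, 50 mm above the bench; z up the stem. Springy: bends any way about its foot (0.06 N m/rad, under 1 N at the crown), rises when let go; comes out of the soil if pulled.
- tall4: tall seedling 4 of five in one row, 55 mm apart, numbered along it (label at either end). Felt as a rod 10 mm thick; leaves (20 mm out) give way; 80 mm from soil to top. Origin: stem foot at the soil, 50 mm above the bench; z up the stem. Springy: bends any way about its foot (0.06 N m/rad, under 1 N at the crown), rises when let go; comes out of the soil if pulled.
- tall5: tall seedling 5 of five in one row, 55 mm apart, numbered along it (label at either end). Felt as a rod 10 mm thick; leaves (20 mm out) give way; 74 mm from soil to top. Origin: stem foot at the soil, 50 mm above the bench; z up the stem. Springy: bends any way about its foot (0.06 N m/rad, under 1 N at the crown), rises when let go; comes out of the soil if pulled.
- label: white plastic T-shaped plant label, fixed in the soil of the end cell at one end of the tall row, 58 mm beyond the nearest tall seedling; its slanted plate is 48 mm wide and its top about 38 mm above the soil. Origin: at the soil surface, on the row's line.
- thermometer: compost thermometer with a round face-up steel dial, 34 mm across, top 34 mm above the soil, fixed in the end cell at the other end of the tall row, 58 mm beyond the last tall seedling. Origin: at the soil surface.
- row_low_a: a row of seven low seedlings just come up, leaves up to 28 mm above the soil. Origin: centre of the row, at bench height; y along the row.
- row_low_b: a row with five low seedlings and two bare cells, leaves up to 28 mm above the soil. Origin: centre of the row, at bench height; y along the row.
- row_sown: a row of seven cells with bare soil, newly sown. Origin: centre of the row, at bench height; y along the row.
- widger: flat steel pricking-out tool, 190 mm long, 22 mm at its widest, 4 mm thick, lying loose along the bare row on top of the cell walls, 57 mm above the bench. Origin: centre of its shaft, underside.
- pot_empty: empty brown plastic pot, 135 mm across the rim, 115 mm high, loose, to the right of the tray. Origin: centre of its underside.
- pot_planted: brown plastic pot with soil and a plant, 122 mm across the rim, pot 105 mm high, plant to 165 mm, loose, to the right of the tray. Origin: centre of its underside.
- trowel: hand trowel, 275 mm long, 30 mm high, lying loose to the left of the tray. Origin: near its neck, at bench height; blade towards its x.
- sprayer: white trigger spray bottle, 82 mm across, 210 mm high, loose, to the left of the tray. Origin: centre of its underside.
- lighter: blue pocket lighter, 80 by 24 by 12 mm, lying loose near the right front corner of the tray. Origin: under its middle.
Not all that is in view belongs to the job. Leave any blue look-alike of the sprayer alone.

How it is judged (in metres and radians):
On the way, in this order (a step that is already met when the one before it is completed fails the run):
1. the first tall seedling, counted from the label, is bent more than 0.2 rad (11 degrees) from upright (((horizontal distance between label and tall1 below 0.12 m and angle between tall1's own z axis and vertical above 0.2 rad) or (horizontal distance between label and tall5 below 0.12 m and angle between tall5's own z axis and vertical above 0.2 rad))), for 0.02 s.
2. the second tall seedling, counted from the label, is bent more than 0.2 rad (11 degrees) from upright (((horizontal distance between label and tall1 below 0.12 m and angle between tall2's own z axis and vertical above 0.2 rad) or (horizontal distance between label and tall5 below 0.12 m and angle between tall4's own z axis and vertical above 0.2 rad))), for 0.02 s.
3. the third tall seedling, counted from the label, is bent more than 0.2 rad (11 degrees) from upright (((horizontal distance between label and tall1 below 0.12 m and angle between tall3's own z axis and vertical above 0.2 rad) or (horizontal distance between label and tall5 below 0.12 m and angle between tall3's own z axis and vertical above 0.2 rad))), for 0.02 s.
4. the fourth tall seedling, counted from the label, is bent more than 0.2 rad (11 degrees) from upright (((horizontal distance between label and tall1 below 0.12 m and angle between tall4's own z axis and vertical above 0.2 rad) or (horizontal distance between label and tall5 below 0.12 m and angle between tall2's own z axis and vertical above 0.2 rad))), for 0.02 s.
5. the last tall seedling, counted from the label, is bent more than 0.2 rad (11 degrees) from upright (((horizontal distance between label and tall1 below 0.12 m and angle between tall5's own z axis and vertical above 0.2 rad) or (horizontal distance between label and tall5 below 0.12 m and angle between tall1's own z axis and vertical above 0.2 rad))), for 0.02 s.
At the end, for the whole second after the job is handed in: All five tall seedlings were bent in turn from the label end, stand upright again (within 0.12 rad), at rest, still rooted (feet moved less than 6 mm); the loose things on the bench stand or lie within 20 mm of where they were (angle between each of tall1, tall2, tall3, tall4, tall5's own z axis and vertical below 0.12 rad and distance of each of tall1, tall2, tall3, tall4, tall5 from where it was at the start of the episode below 0.006 m and distance of each of pot_empty, pot_planted, trowel, sprayer, lighter, widger from where it was at the start of the episode below 0.02 m and angle between each of pot_empty, pot_planted, trowel, sprayer, lighter, widger's own z axis and vertical below 0.15 rad and linear speed of each of tall1, tall2, tall3, tall4, tall5 below 0.03 m/s); the robot touches nothing.
It fails at once if a tall seedling is pressed flat (bent more than 1.05 rad, 60 degrees) (angle between any of tall1, tall2, tall3, tall4, tall5's own z axis and vertical above 1.05 rad).
It fails at once if a tall seedling is pulled out of the soil (lifted more than 8 mm) (distance of any of tall1, tall2, tall3, tall4, tall5 from where it was at the start of the episode above 0.008 m).
It fails at once if a tall seedling is squeezed or crushed (more than 4 N) (contact force between the fingers and tall1 above 4 N or contact force between the fingers and tall2 above 4 N or contact force between the fingers and tall3 above 4 N or contact force between the fingers and tall4 above 4 N or contact force between the fingers and tall5 above 4 N).
It fails at once if the robot touches another row, the label, the thermometer or the tray (more than 1.5 N) (contact force between any of the arm, the fingers and row_low_a above 1.5 N or contact force between any of the arm, the fingers and row_low_b above 1.5 N or contact force between any of the arm, the fingers and row_sown above 1.5 N or contact force between any of the arm, the fingers and label above 1.5 N or contact force between any of the arm, the fingers and thermometer above 1.5 N or contact force between any of the arm, the fingers and tray above 1.5 N).
It fails at once if a loose thing is moved more than 30 mm or lifted (distance of any of pot_empty, pot_planted, trowel, sprayer, lighter, widger from where it was at the start of the episode above 0.03 m).
It also fails if it takes over 40 s, if anything falls off the work surface, if the arm or the gripper's body presses on something with over 40 N, if the wrist force passes 120 N, or if a joint passes its speed limit or range.

ROBOT

A 6-joint arm with a two-finger parallel gripper is mounted at the origin on the work surface. World frame = base frame: x ahead of the robot, y to its left, z up, the work surface at z = 0. Lengths are in mm, angles in rad, forces in N, time in s.
With the tool pointing down it reaches from about 325 to 900 mm from the base axis. Payload 6.1 kg.
Tool frame: the origin (TCP) lies midway between the tips of the shut fingers; the grasp point (between the pads) lies 19 mm behind it (env.hold_point_z is the distance from the TCP to the grasp point, in mm); z points along the fingers, y is the line along which they close (so a half turn about z gives the same grasp; the last joint's range is limited). The gripper opens to 87 mm and grips with 3 to 60 N. Pads are 19 mm wide; open, the fingers measure 117 mm over their backs; the gripper's body (75 mm by 190 mm) begins 51 mm behind the grasp point.
Start: joints at [-1.386, 0.22, 1.526, -0, 1.395, -0.126], TCP at [191.131, -595.05, 222.538] pointing down, gripper open.
Joint ranges: [-2.98, 2.98], [-0.91, 2.08], [0.09, 2.57], [-1.24, 4.39], [0.2, 2.65], [-2.68, 2.68]. Speed limits (rad/s): [2.57, 2.57, 3.01, 3.14, 3.14, 3.14].

INTERFACE

Orientations are given as a unit quaternion [w, x, y, z].
In Python, from plant import env gives the robot as it stands.
- The arm moves only by the tool jog_arm, never from a script. Its argument "targets" is a list of rows, each a list of 3 entries, a list of its own where there are three numbers: the shift along the tool's x, y, z as a fraction of full scale, then the turn, a rotation vector about the tool's x, y, z as a fraction of full scale, then the finger opening in mm, from 0 to 87. In form: [[[x, y, z], [ax, ay, az], claw], ...]. A call has 1 to 10 rows; each row shifts and turns the commanded pose from where the row before left it, along the tool's axes as they then stand; what a row does not reach is not made up. Full scale, the value 1, is 0.05 m for a shift and pi rad for a turn. A row lasts 1/8 s, in which the tool goes at most 62.5 mm and 10.7 degrees, less where a joint would pass 70% of its speed; a pose out of reach is approached as far as the arm can. A call with a number of a shift or a turn outside -1 to 1 is refused whole. A call with a gripper value outside its range is refused whole. The fingers move at their own pace and stop on an object; "newtons" is the grip in N (left out, the last holds). Time passes only in rows, so rows that do not move let the fingers close. It gives the time, the measured TCP pose, the force, the opening and the grip force at its end, in the units of the state.
- env.state(): the state, without advancing time (a new reading comes with each control period).
- env.snapshot(name): name is "scene" or "top" or "wrist"; returns a dict with "color" (480x640x3 uint8, red, green, blue), "z_map" (480x640 float32, mm along the optical axis (not along the pixel's ray), 0 where there is no reading), "fx", "fy", "cx", "cy" (pixels), "eye" and "rotation" of the camera in the world. Camera axes: x right, y up, looking along -z (the intrinsics and any distortion apply to the point x, -y, -z); pixel columns grow to the right and rows downward; lengths in mm; the calibration is good to about 2 mm. A picture is of the moment at which its call begins.
- env.hand_in(): hands the job in; it is judged then, once.
Trained networks look in the newest picture that a camera, given by its name, has taken for a name from the list of things; names that differ only in an ending like _2 or _b are one class to them, and where a whole thing is asked for, a point or a joint stands for the part that bears it (a point fixed in the world has none). Each returns a list of dicts, best first, with "confidence" (0 to 1); they miss things now and then, are a little off and sometimes report something else, mostly with a low value. They report only what shows in the picture. A call takes as long as a camera call. They do not tell look-alikes from the thing itself.
- env.boxes_of(camera, query): "xyz" ([x, y, z] in mm, in world coordinates, good to about 4 mm: the middle of the surface that is visible of it).
The state is a dict: "t": time; "qpos": joint angles; "qvel": joint speeds; "joint_efforts": joint torques, N m; "tool_pos": TCP position; "eef_rot": TCP orientation; "ft_force": force on the tool from outside, world axes, zero at the start; "moment": the same for the moment, N m; "finger_gap": opening from 0.0 (shut) to 1.0 (fully open); "grasp_force": force on a finger pad.
Only numpy, scipy, OpenCV 4.12 (cv2) and the standard library are available. Lean on these libraries where they do the work, as an engineer would, in place of code of your own. Each camera call takes 0.05 s, during which the arm holds its last target. There are 200 camera calls.

## Working session

There is one attempt and no reset: what is moved stays moved. The work goes in short steps, Python scripts to look and compute and a tool call to move; the robot and the scene stay as the last step left them, time stands still between calls to the robot, and variables do not carry over. Pictures are saved under pics/ and viewed, at most 10 in all, crops included, and the job is handed in when it is done.

Besides the shell and the picture viewer there is one more tool, called after "Request:" as name(argument=value, ...), one argument or row to a line, values as JSON. jog_arm: Moves the arm, as the interface text tells. Shift numbers are shares of 0.05 m and turn numbers shares of pi rad, none past 1 either way. Its arguments: {"type":"object","properties":{"targets":{"type":"array","items":{"type":"array"}},"newtons":{"type":"number"}},"required":["targets"]}

```bash
mkdir -p pics; cat > h.py <<'E'
import numpy as np, cv2
from plant import env
def save(cam,name):
    s=env.snapshot(cam); cv2.imwrite(f'pics/{name}.png',s['color'][:,:,::-1]); return s
def cloud(s):
    v,u=np.mgrid[0:480,0:640]; z=s['z_map']
    p=np.stack([(u-s['cx'])/s['fx']*z,-(v-s['cy'])/s['fy']*z,-z],-1)
    return p@np.array(s['rotation']).T+np.array(s['eye'])
E
python3 - <<'E'
from h import *
s=save('top','top1'); P=cloud(s); np.save('P.npy',P)
print(s['eye'],s['fx'],env.hold_point_z,env.state()['eef_rot'])
for q in ['tray','tall1','label','thermometer','widger','pot_empty','pot_planted','sprayer','trowel','lighter']:
    print(q,[(np.round(d['xyz']).tolist(),round(d['confidence'],2)) for d in env.boxes_of('top',q)])
E
```

```text
Traceback (most recent call last):
  File "h.py", line 8, in cloud
    return p@np.array(s['rotation']).T+np.array(s['eye'])
           ~^~~~~~~~~~~~~~~~~~~~~~~~~~
ValueError: matmul: Input operand 1 has a mismatch in its core dimension 0, with gufunc signature (n?,k),(k,m?)->(n?,m?) (size 4 is different from 3)
```

View pics/top1.png

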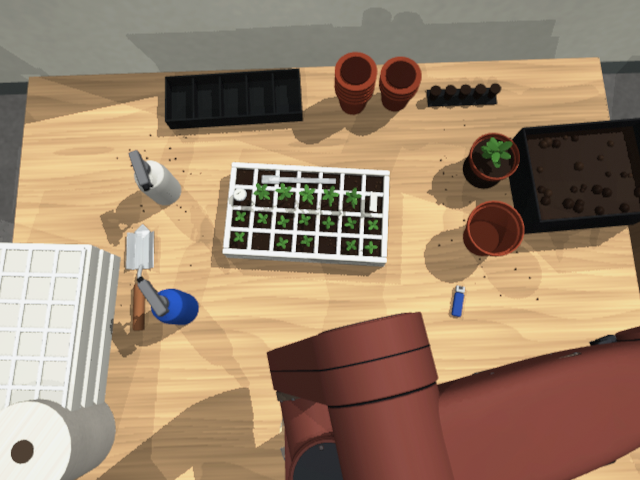

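The tray is in the middle of the picture. The tall row is the second from the top (about 262–352, 193), with the label at its right end (373,203) and the thermometer at its left (240,193). The camera rotation is given as a quaternion, so I'll fix the helper.

```bash
sed -i "s/np.array(s\['rotation'\]).T/R.from_quat(s['rotation'],scalar_first=True).as_matrix().T/; 1a from scipy.spatial.transform import Rotation as R" h.py
python3 - <<'E'
from h import *
s=save('top','top2'); P=cloud(s); np.save('P.npy',P)
print(s['eye'],s['rotation'],s['fx'],env.hold_point_z,env.state()['tool_pos'],env.state()['eef_rot'])
for u,v in [(240,193),(373,203),(262,193),(284,193),(307,195),(330,195),(352,197),(300,181),(234,166),(387,173),(385,260),(226,254),(457,300),(100,220)]: print(u,v,P[v,u].round())
for q in ['tray','tall1','tall2','tall3','tall4','tall5','label','thermometer','widger','row_low_a','pot_empty','pot_planted','sprayer','trowel','lighter']:
    print(q,[(np.round(d['xyz']).tolist(),round(d['confidence'],2)) for d in env.boxes_of('top',q)])
cv2.imwrite('pics/crop.png',cv2.resize(s['color'][155:270,215:400,::-1],None,fx=4,fy=4,interpolation=cv2.INTER_CUBIC))
save('scene','scene1')
E
```

```text
[ 215.47548013   -8.01353267 1238.14335243] [-0.68981018 -0.07364449  0.0750398   0.71631518] 489.2647244717163 18.700000000000003 [ 191.04302166 -594.4978978   221.54321917] [-8.71863365e-04  9.87946550e-01  1.54792935e-01 -2.52345806e-05]
240 193 [586. 195.  83.]
373 203 [ 548. -130.   86.]
262 193 [573. 137. 118.]
284 193 [570.  84. 120.]
307 195 [564.  29. 118.]
330 195 [560. -25. 126.]
352 197 [556. -78. 114.]
300 181 [619.  48.  63.]
234 166 [668. 215.  56.]
387 173 [ 632. -173.   61.]
385 260 [ 410. -154.   61.]
226 254 [440. 234.  58.]
457 300 [ 309. -331.   18.]
100 220 [554. 577.  -3.]
tray [([520.0, 31.0, 55.0], 0.96)]
tall1 [([572.0, 136.0, 122.0], 0.71), ([556.0, -26.0, 119.0], 0.7), ([566.0, 26.0, 121.0], 0.67), ([567.0, 86.0, 124.0], 0.65)]
tall2 [([572.0, 136.0, 122.0], 0.71), ([556.0, -26.0, 119.0], 0.7), ([566.0, 26.0, 121.0], 0.67), ([567.0, 86.0, 124.0], 0.65)]
tall3 [([572.0, 136.0, 122.0], 0.71), ([556.0, -26.0, 119.0], 0.7), ([566.0, 26.0, 121.0], 0.67), ([567.0, 86.0, 124.0], 0.65)]
tall4 [([572.0, 136.0, 122.0], 0.71), ([556.0, -26.0, 119.0], 0.7), ([566.0, 26.0, 121.0], 0.67), ([567.0, 86.0, 124.0], 0.65)]
tall5 [([572.0, 136.0, 122.0], 0.71), ([556.0, -26.0, 119.0], 0.7), ([566.0, 26.0, 121.0], 0.67), ([567.0, 86.0, 124.0], 0.65)]
label [([606.0, 383.0, 132.0], 0.37), ([307.0, -336.0, 11.0], 0.21)]
thermometer []
widger [([618.0, 64.0, 62.0], 0.85)]
row_low_a [([516.0, 32.0, 57.0], 0.85), ([458.0, 38.0, 50.0], 0.77)]
pot_empty [([479.0, -437.0, 62.0], 0.79), ([559.0, -28.0, 122.0], 0.35)]
pot_planted [([643.0, -425.0, 93.0], 0.77), ([563.0, 28.0, 120.0], 0.29)]
sprayer [([313.0, 334.0, 138.0], 0.66), ([608.0, 384.0, 131.0], 0.64)]
trowel [([442.0, 455.0, 16.0], 0.56)]
lighter [([308.0, -335.0, 11.0], 0.56)]
```

View pics/crop.png

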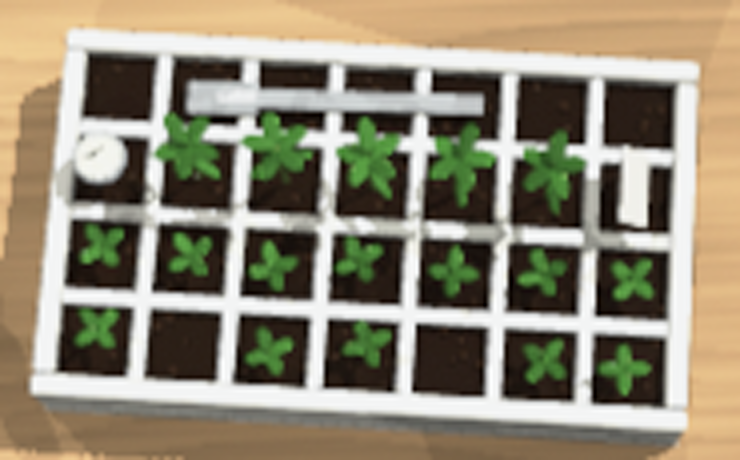

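View pics/scene1.png

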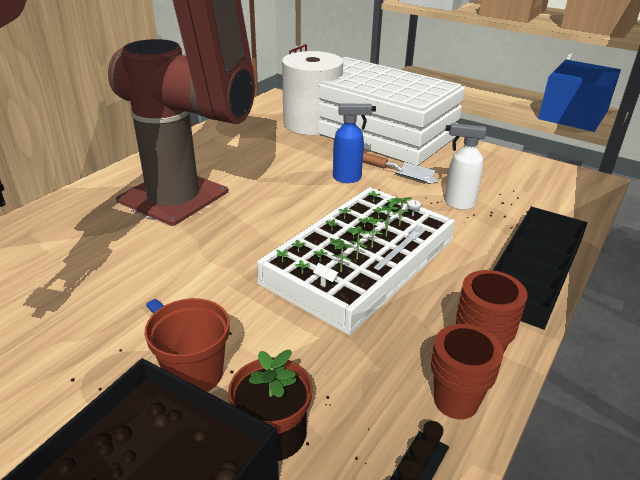

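The row from the label end runs from about (556,-82) to (573,138), with the tray turned about 4.7°. The stem tops are at z 122–130. I'll stroke with the fingers shut, their wide side across the row and the tip at z≈112. First I turn the hand in place.

Request:
jog_arm(
  targets=[
    [[0,0,0],[0,0,-0.0536],0],
    [[0,0,0],[0,0,-0.0536],0],
    [[0,0,0],[0,0,-0.0536],0],
    [[0,0,0],[0,0,-0.0536],0],
    [[0,0,0],[0,0,-0.0536],0],
    [[0,0,0],[0,0,-0.0536],0],
    [[0,0,0],[0,0,-0.0536],0],
    [[0,0,0],[0,0,0],0],
    [[0,0,0],[0,0,0],0],
  ],
  newtons=5,
)

```text
t: 2.02
tool_pos: [191.1, -595.1, 222.5]
eef_rot: [0.0, 0.736, 0.677, -0.0]
ft_force: [0.7, -0.7, -0.2]
finger_gap: 0.064
grasp_force: 0.0
```

```bash
cat > go.py <<'E'
from h import *
import sys
s=env.state(); r=R.from_quat(s['eef_rot'],scalar_first=True); p=np.array(s['tool_pos'])
d=r.inv().apply(np.array([float(a) for a in sys.argv[1:4]])-p)/50
M=r.as_matrix()
print('tcp',p.round(1),'toolx ang',np.degrees(np.arctan2(M[1,0],M[0,0])).round(2),'z',M[:,2].round(3),'gap',s['finger_gap'],'shift units',d.round(3),'t',s['t'],s['ft_force'])
E
python3 - <<'E'
import numpy as np
P=np.load('P.npy'); q=P[155:270,215:400].reshape(-1,3)
# crowns: high points, clustered by y
t=q[(q[:,2]>95)&(q[:,0]>530)&(q[:,0]<605)&(q[:,1]>-115)&(q[:,1]<170)]
for y in (-82,-27,28,83,138):
    c=t[abs(t[:,1]-y)<27]; print(y,len(c),c.mean(0).round(1),c.max(0).round(1),c.min(0).round(1))
w=q[(q[:,2]>52)&(q[:,2]<66)]
import cv2; print(cv2.minAreaRect(w[:,:2].astype('float32')))
E
python3 go.py 551 -130 180
```

```text
-82 139 [556.3 -80.2 117.5] [575.5 -63.  128.1] [536.8 -99.5 109.3]
-27 137 [561.6 -25.6 123.4] [580.1  -8.4 133.4] [542.6 -44.3  96. ]
28 136 [567.2  29.3 120.3] [586.7  48.6 128.1] [549.3  12.1 110.3]
83 145 [572.5  84.1 125.3] [593.4 104.  133.6] [554.   66.5  95.6]
138 142 [577.6 138.6 119.3] [594.4 159.2 128.2] [558.4 120.  111.1]
((539.5045776367188, 32.28410339355469), (403.8086853027344, 239.59609985351562), 84.57305908203125)
tcp [ 191.1 -595.1  222.5] toolx ang 85.16 z [ 0. -0. -1.] gap 0.06442815542817457 shift units [9.875 6.387 0.851] t 2.025 [ 0.69931242 -0.71694389 -0.22939495]
```

Request:
jog_arm(
  targets=[
    [[0.6,0.4,0],[0,0,0.0037],0],
    [[0.6,0.4,0],[0,0,0],0],
    [[0.6,0.4,0],[0,0,0],0],
    [[0.6,0.4,0],[0,0,0],0],
    [[0.6,0.4,0],[0,0,0],0],
    [[0.6,0.4,0],[0,0,0],0],
    [[0.6,0.4,0],[0,0,0],0],
    [[0.6,0.4,0],[0,0,0],0],
    [[0.6,0.4,0],[0,0,0],0],
    [[0.6,0.4,0],[0,0,0],0],
  ],
)

```text
t: 3.28
tool_pos: [418.5, -313.7, 222.7]
eef_rot: [0.0, 0.74, 0.673, 0.0]
ft_force: [0.7, 0.2, 0.4]
finger_gap: 0.006
grasp_force: 0.0
```

```bash
python3 go.py 551.8 -127 180
```

```text
tcp [ 418.5 -313.7  222.7] toolx ang 84.52 z [ 0. -0. -1.] gap 0.006404368916788179 shift units [3.972 2.298 0.854] t 3.275 [0.65639648 0.20333956 0.40830189]
```

Request:
jog_arm(
  targets=[
    [[0.5,0.28,0.1],[0,0,0],0],
    [[0.5,0.28,0.1],[0,0,0],0],
    [[0.5,0.28,0.1],[0,0,0],0],
    [[0.5,0.28,0.1],[0,0,0],0],
    [[0.5,0.28,0.1],[0,0,0],0],
    [[0.5,0.28,0.1],[0,0,0],0],
    [[0.4,0.25,0.1],[0,0,0],0],
    [[0.3,0.1,0.1],[0,0,0],0],
    [[0,0,0],[0,0,0],0],
    [[0,0,0],[0,0,0],0],
  ],
)

```text
t: 4.53
tool_pos: [535.7, -140.4, 182.7]
eef_rot: [0.0, 0.739, 0.673, -0.0]
ft_force: [-0.3, -0.4, -0.3]
finger_gap: 0.004
grasp_force: 0.0
```

```bash
python3 go.py 551.8 -127 112
```

```text
tcp [ 535.7 -140.4  182.7] toolx ang 84.64 z [-0. -0. -1.] gap 0.004205519009730628 shift units [0.297 0.295 1.413] t 4.525 [-0.3319233  -0.37653526 -0.34042759]
```

Request:
jog_arm(
  targets=[
    [[0.3,0.3,0],[0,0,0],0],
    [[0,0,0.3],[0,0,0],0],
    [[0,0,0.3],[0,0,0],0],
    [[0,0,0.3],[0,0,0],0],
    [[0,0,0.3],[0,0,0],0],
    [[0,0,0.21],[0,0,0],0],
    [[0,0,0],[0,0,0],0],
    [[0,0,0],[0,0,0],0],
  ],
)

```text
t: 5.52
tool_pos: [552.7, -126.5, 112.5]
eef_rot: [0.0, 0.739, 0.673, 0.0]
ft_force: [-0.2, -0.7, 0.6]
finger_gap: 0.007
grasp_force: 0.0
```

```bash
python3 go.py 577.6 138.6 112; python3 - <<'E'
from h import *
save('scene','scene2')
E
```

```text
tcp [ 552.7 -126.5  112.5] toolx ang 84.67 z [ 0.001 -0.    -1.   ] gap 0.007040058986072215 shift units [5.325e+00 3.000e-03 1.000e-02] t 5.525 [-0.19486403 -0.69444861  0.60983523]
```

View pics/scene2.png

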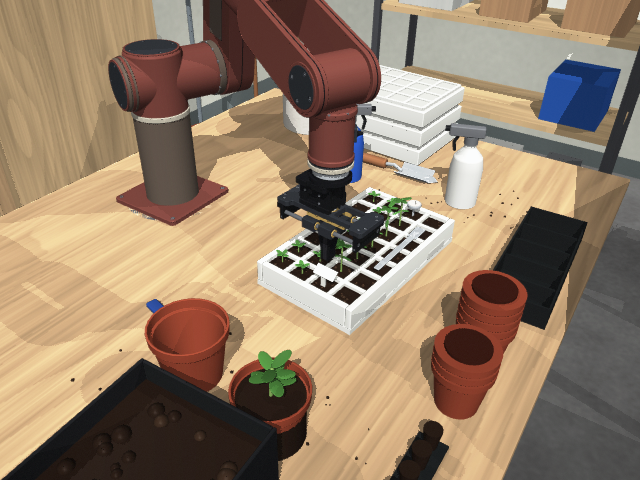

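The shut fingers (about 325,250) hang just past the label plate (327,272), in line with the row and clear of the first tall seedling. Next I start the stroke.

Request:
jog_arm(
  targets=[
    [[0.2,0,0],[0,0,0],0],
    [[0.2,0,0],[0,0,0],0],
    [[0.2,0,0],[0,0,0],0],
    [[0.2,0,0],[0,0,0],0],
    [[0.2,0,0],[0,0,0],0],
    [[0.2,0,0],[0,0,0],0],
    [[0.2,0,0],[0,0,0],0],
  ],
)

```text
t: 6.45
tool_pos: [558.9, -56.0, 112.0]
eef_rot: [0.0, 0.739, 0.674, -0.0]
ft_force: [0.2, 0.2, 0.9]
finger_gap: 0.006
grasp_force: 0.2
```

```bash
python3 go.py 577.6 138.6 112; python3 - <<'E'
from h import *
s=save('scene','scene3')
cv2.imwrite('pics/c3.png',cv2.resize(s['color'][170:340,250:460,::-1],None,fx=3.5,fy=3.5,interpolation=cv2.INTER_CUBIC))
E
```

```text
tcp [558.9 -56.  112. ] toolx ang 84.68 z [ 0. -0. -1.] gap 0.005502037687796888 shift units [3.909 0.012 0.   ] t 6.45 [0.22655821 0.24239852 0.85785655]
```

View pics/c3.png

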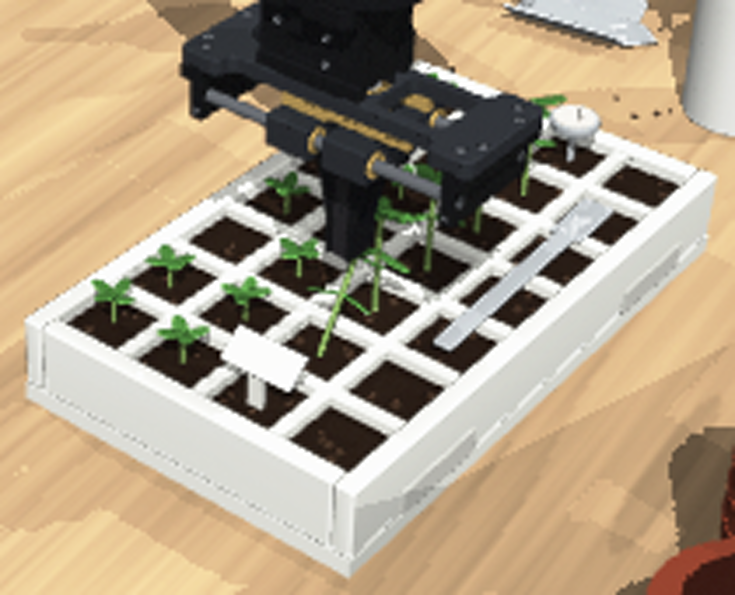

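The first stem (foot at 320,355, crown near 360,255) leans well forward under the fingers and isn't flat. The others stand upright. I'll carry on.

Request:
jog_arm(
  targets=[
    [[0.2,0,0],[0,0,0],0],
    [[0.2,0,0],[0,0,0],0],
    [[0.2,0,0],[0,0,0],0],
    [[0.2,0,0],[0,0,0],0],
    [[0.2,0,0],[0,0,0],0],
    [[0.2,0,0],[0,0,0],0],
    [[0.2,0,0],[0,0,0],0],
    [[0.2,0,0],[0,0,0],0],
  ],
)

```text
t: 7.5
tool_pos: [566.4, 23.7, 112.1]
eef_rot: [0.0, 0.739, 0.674, 0.0]
ft_force: [-0.0, -0.6, 0.2]
finger_gap: 0.004
grasp_force: 0.3
```

```bash
python3 go.py 577.6 138.6 112; python3 - <<'E'
from h import *
s=save('scene','scene4')
cv2.imwrite('pics/c4.png',cv2.resize(s['color'][170:340,250:460,::-1],None,fx=3.5,fy=3.5,interpolation=cv2.INTER_CUBIC))
E
```

```text
tcp [566.4  23.7 112.1] toolx ang 84.68 z [ 0. -0. -1.] gap 0.003835348580215984 shift units [2.308 0.011 0.003] t 7.5 [-0.01550717 -0.59837773  0.17524409]
```

View pics/c4.png

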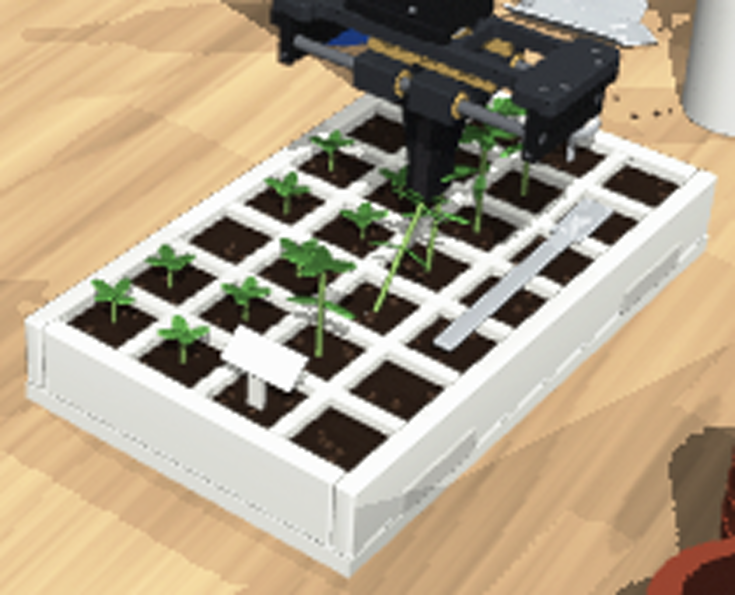

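Seedling 1 stands upright again (320,355 to 320,250). Seedling 2 is bent under the fingers (380,305 to 420,205). I'll go on to the end of the row.

Request:
jog_arm(
  targets=[
    [[0.2,0,0],[0,0,0],0],
    [[0.2,0,0],[0,0,0],0],
    [[0.2,0,0],[0,0,0],0],
    [[0.2,0,0],[0,0,0],0],
    [[0.2,0,0],[0,0,0],0],
    [[0.2,0,0],[0,0,0],0],
    [[0.2,0,0],[0,0,0],0],
    [[0.2,0,0],[0,0,0],0],
    [[0.2,0,0],[0,0,0],0],
    [[0.2,0,0],[0,0,0],0],
  ],
)

```text
t: 8.8
tool_pos: [575.6, 123.3, 112.1]
eef_rot: [0.0, 0.739, 0.674, 0.0]
ft_force: [-0.3, -0.3, 0.5]
finger_gap: 0.006
grasp_force: 0.2
```

Request:
jog_arm(
  targets=[
    [[0.2,0,0],[0,0,0],0],
    [[0.2,0,0],[0,0,0],0],
    [[0.2,0,0],[0,0,0],0],
    [[0.2,0,0],[0,0,0],0],
    [[0.2,0,0],[0,0,0],0],
    [[0.2,0,0],[0,0,0],0],
    [[0.2,0,0],[0,0,0],0],
    [[0.2,0,0],[0,0,0],0],
  ],
)

```text
t: 9.8
tool_pos: [582.8, 202.9, 111.9]
eef_rot: [-0.0, 0.739, 0.674, -0.0]
ft_force: [0.0, -0.7, -0.0]
finger_gap: 0.004
grasp_force: 0.0
```

```bash
python3 go.py 584 208 112; python3 - <<'E'
from h import *
s=save('scene','scene5')
cv2.imwrite('pics/c5.png',cv2.resize(s['color'][170:340,250:460,::-1],None,fx=3.5,fy=3.5,interpolation=cv2.INTER_CUBIC))
E
```

```text
tcp [582.8 202.9 111.9] toolx ang 84.68 z [-0. -0. -1.] gap 0.003605685655882518 shift units [ 0.103  0.014 -0.003] t 9.8 [ 0.03202542 -0.68571485 -0.00891779]
```

View pics/c5.png

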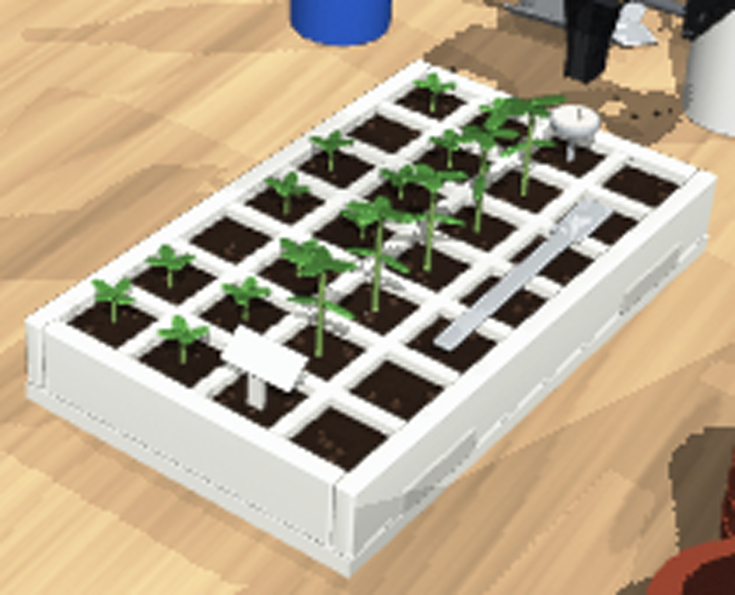

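All five tall seedlings stand upright again (stems at x 320, 378, 430, 480 and 527 in the crop). The fingers (585,50) are past the last one and clear above the thermometer. I'll lift the hand away.

Request:
jog_arm(
  targets=[
    [[0,0,-0.5],[0,0,0],0],
    [[0,0,-0.6],[0,0,0],0],
    [[0,0,-0.6],[0,0,0],0],
    [[0,0,-0.6],[0,0,0],0],
    [[0,0,-0.6],[0,0,0],0],
    [[0,0,-0.3],[0,0,0],0],
    [[0,0,0],[0,0,0],0],
    [[0,0,0],[0,0,0],0],
    [[0,0,0],[0,0,0],0],
    [[0,0,0],[0,0,0],0],
  ],
)

```text
t: 11.1
tool_pos: [582.5, 202.2, 271.0]
eef_rot: [-0.0, 0.739, 0.674, -0.001]
ft_force: [-0.3, -0.5, 0.9]
finger_gap: 0.007
grasp_force: 0.0
```

```bash
python3 -c "
from plant import env
print(env.hand_in())"
```

```text
the job is handed in; nothing more can be done
None
```

I ran the shut fingertips along the row once from the label end; all five tall seedlings stood upright again afterwards, the hand is lifted clear, and the job was handed in at about 11 s (no verdict was returned; I saw only seedlings 1 and 2 bent in pictures).

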